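# Put a charged battery pack into the rover

### The job

Give the teaching rover on the bench its charged battery (the pack with the green lamp strip; the red one is flat): press the orange button on the rover's deck gently until the battery drawer springs out, and let it run all the way out without touching it. Press the charged pack down into the drawer's pocket until it is fully home between the two sprung brass contacts, then push the drawer shut until it catches, without forcing anything, and leave everything else where it lies.

Things in the scene. Friction and masses are not known exactly. Their poses are not given: they have to be found in the camera images.
- rover: four-wheeled teaching rover, 280 x 203 mm, on a low black stand, fixed; white sides, grey deck with its top 110 mm above the table. Origin at table level below the middle of its front face (the drawer's); +x runs from there to its tail, z up. On the deck, besides the button: port strips 16 mm high from 85 mm behind the front face on, a controller unit 34 mm high from 157 mm on
- button_place (a point): point on the deck's top surface at the centre of the release button, 16 mm behind the front face; axes as the rover's. The button is an orange cap of 22 mm diameter, screwed on to a different height each time: at rest it stands anywhere from 7 to 17 mm proud of this point
- release_button (a joint): how far the release button is pressed straight down, m: 0 at rest, 0.0055 at its stop. Its spring takes about 2.5 N to start and 8 N at the stop; the catch lets go 2 to 3 mm down, at 4 to 6 N. The button dips by itself while the drawer is being latched. A light plastic mechanism: stay well under 18 N
- battery_drawer (a joint): how far the drawer is out, m, along the rover's -x: 0 latched shut with its panel flush, 0.128 fully out at its stop, -0.003 pushed in to the end. Freed, a spring (6.5 N shut, 3.5 N out) runs it out in about half a second. To latch, push it to about 0 or just beyond; that takes about 12 to 16 N near the end, where its hook rides over the catch. Not latched, it comes out again
- drawer_grip (a point): middle of the foremost face of the drawer's orange grip ledge (70 mm wide, 14 mm high, standing 24 mm out from the grey front panel; this point 73 mm above the table); moves with the drawer; axes as the rover's, so +x is the way to push it shut. The panel is 124 mm wide, from 40 to 102 mm above the table; a small steel hook stands behind its top
- pocket (a point): centre of the pocket's floor in the drawer, 45 mm above the table, 74 mm behind the panel's outer face; moves with the drawer; x along the pocket, z up. Pocket 88 x 48 mm, takes the pack lengthwise either way round; fences at most 13 mm high round it, drawer 112 mm wide inside. With the drawer fully out the pocket lies wholly in front of the rover
- contacts (a point): point midway between the two sprung brass contacts at the pocket's ends, 14 mm above its floor; moves with the drawer. Their round noses jut 3 mm into the pack's way: a pack lowered loosely stops about 15 mm above the floor and must be pushed down with about 6 to 16 N until the noses snap into its end grooves and it stands hard on the floor
- charged_pack: the charged battery pack: dark grey block 84 x 44 x 40 mm with a green lamp strip and a white label on top, 0.2 to 0.3 kg, lying on the table, loose. Origin at the centre of its underside, x along its length, z up. Lower end edges chamfered; a groove 12 mm high crosses both ends, its middle 14 mm above the underside
- flat_pack: the spent battery pack: same size and shape as the charged one (84 x 44 x 40 mm, dark grey) but its lamp strip is red; loose. Origin at the centre of its underside, x along its length. Leave it alone
- spare_wheel: spare wheel lying flat, black tyre with a metal hub, 72 mm diameter, 28 mm high, loose. Origin at the centre of its underside
- screwdriver: screwdriver with a blue handle lying on the table along its own x axis, loose. Origin under its middle
- gear_motor: white gear motor, 88 x 28 x 26 mm with its round metal can along +x, loose. Origin at the centre of the underside of its white box
- strip: perforated metal strip lying flat, 120 x 18 x 6 mm, loose. Origin at the centre of its underside
- eye_sensor: grey distance sensor with two red eyes, 37 x 52 x 24 mm, loose. Origin at the centre of its underside
- cup: white cup, 76 mm across, 90 mm high, standing, loose. Origin at the centre of its underside

How it is judged:
By the outcome, as a careful person would: the job done as asked, in the order asked, and still so for the second after the job is handed in, with the robot touching nothing.
It also fails if it takes over 61 s, if anything falls off the work surface, if the arm or the gripper's body presses on something with over 40 N, if the wrist force passes 120 N, or if a joint passes its speed limit or range.

### The arm

A 6-joint arm with a two-finger parallel gripper is mounted at the origin on the work surface. World frame = base frame: x ahead of the robot, y to its left, z up, the work surface at z = 0. Lengths are in m, angles in rad, forces in N, time in s.
With the tool pointing down it reaches from about 0.25 to 0.8 m from the base axis. Payload 3.9 kg.
Tool frame: the origin (TCP) lies midway between the tips of the shut fingers; the grasp point (between the pads) lies 19 mm behind it (grasp_offset is the distance from the TCP to the grasp point, in m); x points along the fingers, y is the direction in which the jaws open and shut, and the axes are right-handed (so a half turn about x gives the same grasp; the last joint's range is limited). The gripper opens to 85 mm and grips with 20 to 120 N. Pads are 22 mm wide; open, the fingers measure 114 mm over their backs; the gripper's body (76 mm by 85 mm) begins 54 mm behind the grasp point. The pads swing forward as they close: fully open they stand 13 mm farther back than shut.
Start: joints at [1.21, 0.26, -0.138, 1.173, 0, 1.571], TCP at [0.185, 0.491, 0.231] pointing down, gripper open.
Joint ranges: [-2.78, 2.78], [-0.83, 1.72], [-1.28, 1.37], [-1.9, 2.12], [-1.57, 1.48], [-3.14, 3.14]. Speed limits (rad/s): [2.57, 2.57, 3.14, 3.14, 3.14, 3.14].

### API

Orientations are given as a 3x3 rotation matrix whose columns are the frame's x, y, z axes.
In Python, from cell import * gives the robot as it stands.
- The arm moves only by the shell command python3 -m crank 'ROWS' [OPENING] [FORCE]. ROWS is JSON, a list of rows, each a list of 2 entries, a list of its own where there are three numbers: the shift along the tool's x, y, z in units of 30 mm (1.0 is 30 mm), then the turn about the tool's x in units of 5 degrees (1.0 is 5 degrees). A call has 1 to 20 rows; each row shifts and turns the pose as measured when the row begins, along the tool's axes as they then stand; what a row does not reach is not made up. A row lasts 1/8 s, in which the tool goes at most 62.5 mm and 10.7 degrees, less where a joint would pass 70% of its speed; a pose out of reach is approached as far as the arm can. A call is refused whole if a number of a shift passes 1 or a number of a turn 1, either way. A call with a gripper value outside its range is refused whole. OPENING is the closure, from -1 (fully open) to 1 (shut), so that 0 is half open, set as the call begins (- or left out, the last holds). The fingers move at their own pace and stop on an object; FORCE is the grip in N (left out, the last holds). Time passes only in rows, so rows that do not move let the fingers close. It gives the time, the measured TCP pose, the force and the opening at its end, in the units of the state.
- read_state(): the state, without advancing time (a new reading comes with each control period).
- get_image(name): name is "side" or "top"; returns a dict with "color" (384x512x3 uint8, blue, green, red), "fovy" (degrees; the focal length in pixels is half the picture's height over the tangent of half this angle, whatever the lens; pixels are square), "cx", "cy" (the principal point, pixels), "k1" (the pictures are not rectified: a ray, as slopes to the right and down, at radius r is drawn at 1 + k1 r^2 times it, then the intrinsics apply), "rvec" (rotation vector, rad) and "tvec" (3), from world to camera coordinates, as OpenCV has them. Camera axes: x right, y down, z forward; pixel columns grow to the right and rows downward; lengths in m; the calibration is good to about 2 mm. A picture is of the moment at which its call begins. There is no depth.
- hand_in(): hands the job in, once; it reports no verdict.
Trained networks look in a picture, given as the dict that the camera call returned (one of the last four; its "shot" number tells which), for a name from the list of things; names that differ only in an ending like _2 or _b are one class to them, and where a whole thing is asked for, a point or a joint stands for the part that bears it (a point fixed in the world has none). Each returns a list of dicts, best first, with "conf" (0 to 1); they miss things now and then, are a little off and sometimes report something else, mostly with a low value. They report only what shows in the picture. A call takes as long as a camera call.
- cut_out(picture, thing): "pixels" (384x512 bool, what is visible of it) and "extent" ([left, top, width, height] in pixels, round what is visible of it).
The state is a dict: "clock": time; "joints": joint angles; "joint_vel": joint speeds; "joint_torque": joint torques, N m; "tcp_pos": TCP position; "tool_rot": TCP orientation; "ft_force": force on the tool from outside, world axes, zero at the start; "ft_torque": the same for the moment, N m; "opening": finger opening in m.
Only numpy, scipy, OpenCV 4.12 (cv2) and the standard library are available. Lean on these libraries where they do the work, as an engineer would, in place of code of your own. Each camera call takes 0.05 s, during which the arm holds its last target.

## Working session

There is one attempt and no reset: what is moved stays moved. The work goes in short steps, Python scripts to look and compute and a shell command to move; the robot and the scene stay as the last step left them, time stands still between calls to the robot, and variables do not carry over. Pictures are saved under pics/ and viewed, and the job is handed in when it is done.

```bash
ls; mkdir -p pics
python3 - <<'E'
from cell import *
import cv2
s=read_state(); print(s)
for n in("side","top"):
    p=get_image(n); cv2.imwrite(f"pics/{n}0.png",p["color"]); print({k:v for k,v in p.items() if k!="color"})
E
```

```text
pics
{'clock': 0.0, 'joints': array([ 1.20999410e+00,  2.60660246e-01, -1.39413538e-01,  1.17270749e+00,
        6.90485300e-06,  1.57079752e+00]), 'joint_vel': array([ 0.0005554 ,  0.00045347, -0.00062948,  0.00046853, -0.00013894,
        0.00087416]), 'joint_torque': array([ 3.67101084e-04, -4.05675852e+01,  2.53922957e+01,  1.86987425e-02,
       -2.23233720e-06,  1.66084669e-05]), 'tcp_pos': array([0.18508617, 0.49053593, 0.23046056]), 'tool_rot': array([[-7.07195239e-04,  3.53025342e-01,  9.35613493e-01],
       [-1.85470437e-03,  9.35611654e-01, -3.53026050e-01],
       [-9.99998030e-01, -1.98494478e-03, -6.90246166e-06]]), 'ft_force': array([-0.01640763,  0.22266218,  0.17696229]), 'ft_torque': array([-0.04001337, -0.06646909,  0.05824219]), 'opening': 0.08541605223226913}
{'fovy': 42.82612329069909, 'cx': 255.11811940851467, 'cy': 185.6888990929649, 'k1': -0.13529633992426518, 'rvec': array([ 2.10157461, -0.08318955,  0.02040149]), 'tvec': array([-0.52174784,  0.1064578 ,  1.37090996]), 'shot': 1}
{'fovy': 57.32240792982317, 'cx': 250.57278411783776, 'cy': 189.8952017504206, 'k1': -0.050245134405953504, 'rvec': array([ 2.1695549 , -2.1180478 ,  0.22854633]), 'tvec': array([-0.05014153,  0.5187683 ,  0.94514827]), 'shot': 2}
```

View pics/side0.png

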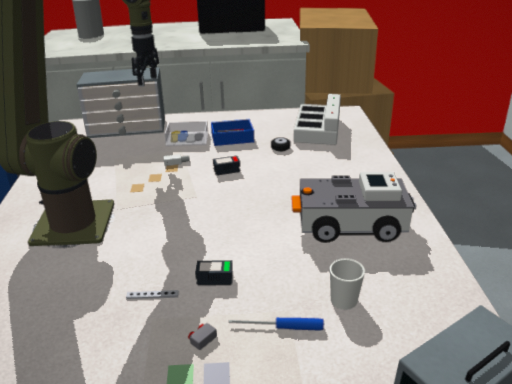

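View pics/top0.png

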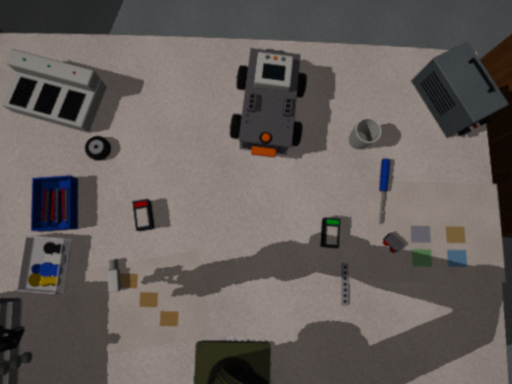

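```bash
cat > h.py <<'E'
import numpy as np, cv2
from cell import *
def intr(p):
    f=192/np.tan(np.radians(p["fovy"])/2); return f
def project(p,X):
    X=np.atleast_2d(X).astype(float); R=cv2.Rodrigues(p["rvec"])[0]
    c=X@R.T+p["tvec"]; s=c[:,:2]/c[:,2:]; r2=(s**2).sum(1,keepdims=True)
    s=s*(1+p["k1"]*r2); return s*intr(p)+[p["cx"],p["cy"]]
def ray(p,uv):
    uv=np.atleast_2d(uv).astype(float); d=(uv-[p["cx"],p["cy"]])/intr(p); s=d.copy()
    for _ in range(20): s=d/(1+p["k1"]*(s**2).sum(1,keepdims=True))
    R=cv2.Rodrigues(p["rvec"])[0]; D=np.c_[s,np.ones(len(s))]@R
    return -R.T@p["tvec"],D
def onz(p,uv,z):
    o,D=ray(p,uv); return o+D*((z-o[2])/D[:,2:])
def tri(p,a,q,b):
    o1,d1=ray(p,a);o2,d2=ray(q,b);d1=d1[0];d2=d2[0]
    t=np.linalg.lstsq(np.c_[d1,-d2],o2-o1,rcond=None)[0]
    x,y=o1+t[0]*d1,o2+t[1]*d2
    return (x+y)/2,np.linalg.norm(x-y)
def shots(tag):
    P={}
    for n in("side","top"):
        P[n]=get_image(n); cv2.imwrite(f"pics/{n}{tag}.png",P[n]["color"])
    return P
E
python3 - <<'E'
from h import *
import pickle
P=shots("1"); M={}
for n in P:
    for t in["rover","release_button","battery_drawer","drawer_grip","charged_pack","flat_pack","cup","pocket"]:
        r=cut_out(P[n],t)
        for d in r[:2]:
            m=d["pixels"]; v,u=np.nonzero(m); print(n,t,round(d["conf"],2),[int(round(x)) for x in d["extent"]],len(u),u.mean().round(2),v.mean().round(2))
        if r: M[n,t]=r[0]["pixels"]
pickle.dump((P,M),open("a.pkl","wb"))
b=lambda n,t:np.argwhere(M[n,t])[:,::-1].mean(0)
for t in["release_button","drawer_grip","charged_pack","flat_pack"]:
    try: print(t,tri(P["side"],b("side",t),P["top"],b("top",t)))
    except KeyError as e: print(e)
print(read_state()["clock"])
for n,(x0,y0,x1,y1) in dict(side=(180,160,430,300),top=(220,40,350,260)).items():
    c=P[n]["color"][y0:y1,x0:x1]; cv2.imwrite(f"pics/{n}_crop1.png",cv2.resize(c,None,fx=3 if n=="side" else 2.7,fy=3 if n=="side" else 2.7,interpolation=cv2.INTER_CUBIC))
E
```

```text
side rover 0.81 [289, 169, 124, 72] 7005 354.26 206.31
side rover 0.6 [271, 136, 18, 15] 215 280.63 143.44
side release_button 0.45 [302, 188, 11, 7] 41 307.49 189.78
side battery_drawer 0.71 [294, 190, 6, 24] 169 297.34 203.73
side battery_drawer 0.16 [306, 188, 3, 5] 28 307.5 189.86
side drawer_grip 0.58 [290, 193, 12, 31] 221 297.34 205.03
side charged_pack 0.89 [190, 260, 43, 27] 929 214.0 272.67
side flat_pack 0.72 [212, 156, 30, 18] 438 226.45 164.56
side cup 0.93 [329, 257, 39, 52] 1480 345.65 282.5
side pocket 0.57 [291, 193, 13, 26] 189 297.44 203.56
top rover 0.83 [231, 52, 75, 104] 6133 268.77 101.84
top release_button 0.4 [264, 133, 6, 8] 40 265.82 136.78
top battery_drawer 0.66 [240, 141, 46, 15] 403 263.95 148.52
top battery_drawer 0.21 [350, 118, 28, 32] 707 363.95 133.27
top drawer_grip 0.71 [243, 140, 42, 21] 409 262.46 148.34
top charged_pack 0.9 [321, 217, 20, 34] 561 330.27 232.12
top flat_pack 0.57 [136, 192, 17, 38] 611 142.95 213.14
top cup 0.7 [351, 115, 31, 34] 710 364.5 133.17
top pocket 0.65 [242, 141, 43, 15] 432 262.22 148.3
top pocket 0.2 [137, 199, 17, 32] 577 143.12 214.38
release_button (array([ 0.65649812, -0.07373781,  0.11479038]), np.float64(0.0028964648209289503))
drawer_grip (array([ 0.63487489, -0.06827072,  0.0664621 ]), np.float64(0.0038499694957985337))
charged_pack (array([ 0.40776911, -0.27034254,  0.01987417]), np.float64(0.00017815934656808396))
flat_pack (array([0.44789269, 0.26640277, 0.02163517]), np.float64(0.0018446385439455984))
1.0
```

View pics/side_crop1.png

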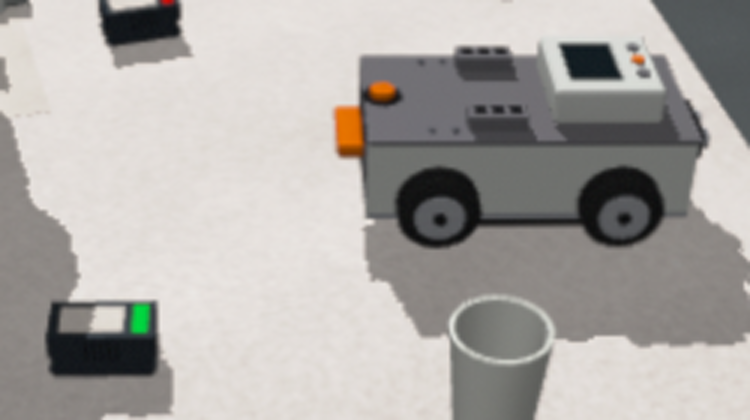

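View pics/top_crop1.png

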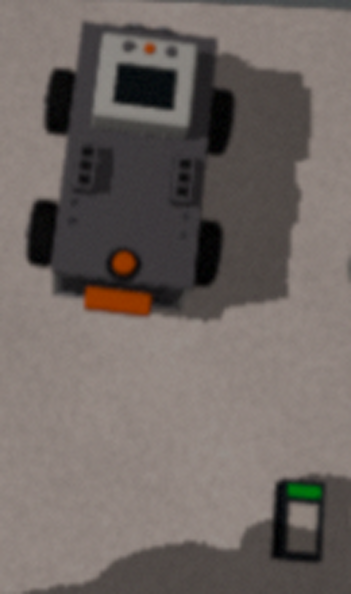

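```bash
cat >> h.py <<'E'
from scipy.optimize import minimize
S=8
def rend(p,pts,win):
    x0,y0,x1,y1=win; uv=project(p,pts); uv=(uv+0.5-[x0,y0])*S-0.5
    im=np.zeros(((y1-y0)*S,(x1-x0)*S),np.float32)
    cv2.fillConvexPoly(im,cv2.convexHull(np.round(uv*16).astype(np.int32)),1.0,cv2.LINE_8,4)
    return cv2.GaussianBlur(cv2.resize(im,(x1-x0,y1-y0),interpolation=cv2.INTER_AREA),(3,3),0.6)
def box(x0,x1,y0,y1,z0,z1):
    return np.array([[x,y,z] for x in(x0,x1) for y in(y0,y1) for z in(z0,z1)])
def place(pts,x,y,a,z=0):
    c,s=np.cos(a),np.sin(a); return pts@np.array([[c,s,0],[-s,c,0],[0,0,1]])+[x,y,z]
def orange(p):
    c=p["color"].astype(float); b,g,r=c[...,0],c[...,1],c[...,2]
    sat=(r-b)/np.maximum(r,30); return np.clip(sat/0.9,0,1).astype(np.float32)
def fit(views,pts,x0,step):
    # views: list of (p,win,soft mask)
    def cost(q):
        return sum(((rend(p,place(pts,*q),w)-m)**2).sum() for p,w,m in views)
    best=None
    for k in range(4):
        sim=np.array([x0]+[np.array(x0)+np.array(step)*e*(-1)**k for e in np.eye(len(x0))])
        r=minimize(cost,x0,method="Nelder-Mead",options=dict(initial_simplex=sim,xatol=1e-5,fatol=1e-4,maxiter=600)); x0=r.x
        step=np.array(step)*.6
    return r.x,r.fun
E
cat > f1.py <<'E'
from h import *
import pickle
P,M=pickle.load(open("a.pkl","rb"))
for n in P: print(n,"cam",-cv2.Rodrigues(P[n]["rvec"])[0].T@P[n]["tvec"])
win=dict(side=(286,190,303,216),top=(246,143,283,162))
led=box(-.024,0,-.035,.035,.066,.080)
V=[]
for n in P:
    x0,y0,x1,y1=win[n]; m=orange(P[n])[y0:y1,x0:x1]; V.append((P[n],win[n],m))
    print(n,m.sum(),np.percentile(m,[50,90,99]))
for v in(V,V[:1],V[1:]): print("rover from ledge",fit(v,led,[.66,-.07,-.09],[.006,.006,.05]))
bx=dict(side=(298,182,318,197),top=(256,128,275,145))
c={}
for n in P:
    x0,y0,x1,y1=bx[n]; m=orange(P[n])[y0:y1,x0:x1]; m=np.where(m>.3,m,0); yy,xx=np.mgrid[y0:y1,x0:x1]
    c[n]=np.array([(m*xx).sum(),(m*yy).sum()])/m.sum(); print(n,c[n],m.sum())
print("button",tri(P["side"],c["side"],P["top"],c["top"]))
w=dict(side=(180,250,245,298),top=(310,205,352,262))
pk=box(-.042,.042,-.022,.022,0,.04)
V=[]
for n in P:
    x0,y0,x1,y1=w[n]; m=M[n,"charged_pack"][y0:y1,x0:x1].astype(np.float32); V.append((P[n],w[n],m))
for v in(V,V[:1],V[1:]): print("pack netmask",fit(v,pk,[.408,-.27,0],[.006,.006,.05]))
cv2.imwrite("pics/pk_top.png",cv2.resize(P["top"]["color"][205:262,310:352],None,fx=10,fy=10,interpolation=cv2.INTER_CUBIC))
cv2.imwrite("pics/pk_side.png",cv2.resize(P["side"]["color"][250:298,180:245],None,fx=10,fy=10,interpolation=cv2.INTER_CUBIC))
E
python3 f1.py
```

```text
side cam [ 0.45915128 -1.16095445  0.77737576]
top cam [ 0.34399262 -0.00539706  1.02302489]
side 164.65576 [0.0702286 1.        1.       ]
top 280.39392 [0.13605443 1.         1.        ]
rover from ledge (array([ 0.64052246, -0.07127587, -0.0983967 ]), np.float64(15.403040885925293))
rover from ledge (array([ 0.64101592, -0.07134251, -0.10195443]), np.float64(8.290840148925781))
rover from ledge (array([ 0.64002107, -0.07108331, -0.09382429]), np.float64(5.80673360824585))
side [306.40887937 190.56792578] 56.634518
top [265.42352909 137.10152795] 81.595
button (array([ 0.65504281, -0.07283371,  0.11241214]), np.float64(0.00042849588871977386))
pack netmask (array([ 0.4075219 , -0.27003619, -0.08224193]), np.float64(52.297828674316406))
pack netmask (array([ 0.40782873, -0.27028283, -0.08968376]), np.float64(35.89636993408203))
pack netmask (array([ 0.40721356, -0.26978848, -0.06642174]), np.float64(14.721343040466309))
```

View pics/pk_top.png

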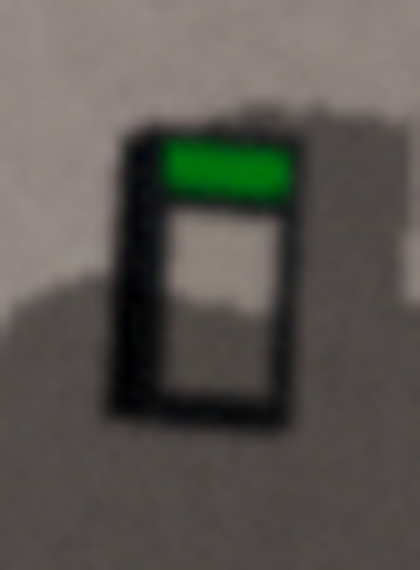

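View pics/pk_side.png

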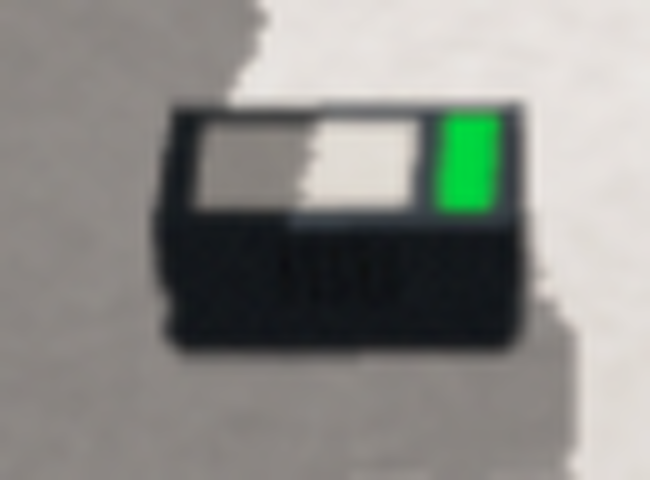

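```bash
cat > d.py <<'E'
import sys
from h import *
def delta(t,yaw=None):
    s=read_state(); R=s["tool_rot"]; d=R.T@(np.array(t)-s["tcp_pos"])/.03
    y=np.degrees(np.arctan2(-R[0,1],R[1,1])); 
    print("clk",round(s["clock"],2),"tcp",s["tcp_pos"].round(4),"yaw",y.round(2),"F",s["ft_force"].round(2),"open",round(s["opening"],4)); print("units",d.round(3),"turn units", None if yaw is None else round(-(np.degrees(yaw)-y)/5,2))
if __name__=="__main__":
    a=[float(x) for x in sys.argv[1:]]; delta(a[:3],a[3] if len(a)>3 else None)
E
python3 -m crank '[[[0,0,0],-1],[[0,0,0],-1],[[0,0,0],-1]]' 1 40; python3 d.py 0.656 -0.073 0.20 -0.098
```

```text
clock: 1.38
tcp_pos: [0.1853, 0.4912, 0.2313]
tool_rot: [[0.0, 0.091, 0.996], [0.0, 0.996, -0.091], [-1.0, 0.0, 0.0]]
ft_force: [0.0, -0.5, -0.5]
opening: 0.0324
clk 1.38 tcp [0.1853 0.4912 0.2313] yaw -5.2 F [ 0.04 -0.49 -0.45] open 0.0324
units [  1.044 -17.309  17.327] turn units 0.08
```

```bash
python3 -m crank '[[[0,-1,1],0],[[0,-1,1],0],[[0,-1,1],0],[[0,-1,1],0],[[0,-1,1],0],[[0,-1,1],0],[[0,-1,1],0],[[0,-1,1],0],[[0,-1,1],0],[[0,-1,1],0],[[0,-1,1],0],[[0,-1,1],0],[[0,-1,1],0],[[0,-1,1],0],[[0,-1,1],0],[[0,-1,1],0],[[0,-1,1],0]]' >/dev/null; python3 d.py 0.656 -0.073 0.16 -0.098
```

```text
clk 3.5 tcp [ 0.6636 -0.0756  0.2321] yaw -4.81 F [-0.36 -0.27 -0.26] open 0.0001
units [ 2.402  0.051 -0.274] turn units 0.16
```

```bash
python3 -m crank '[[[0.8,0.05,-0.25],0.15],[[0.8,0,0],0],[[0.8,0,0],0],[[0,0,0],0]]' >/dev/null; python3 d.py 0.656 -0.073 0.14 -0.098
python3 - <<'E'
from h import *
P=shots("2"); s=read_state(); t=s["tcp_pos"]
for n,k in(("side",(250,130,370,230)),("top",(220,70,310,190))):
    uv=project(P[n],t)[0]; print(n,uv)
    x0,y0,x1,y1=k
    cv2.imwrite(f"pics/{n}2c.png",cv2.resize(P[n]["color"][y0:y1,x0:x1],None,fx=5,fy=5,interpolation=cv2.INTER_CUBIC))
E
```

```text
clk 4.0 tcp [ 0.6597 -0.0772  0.157 ] yaw -5.88 F [0.27 0.25 0.08] open 0.0004
units [ 0.565  0.124 -0.141] turn units -0.05
side [309.74729539 175.60436496]
top [268.61953478 128.7492682 ]
```

View pics/side2c.png

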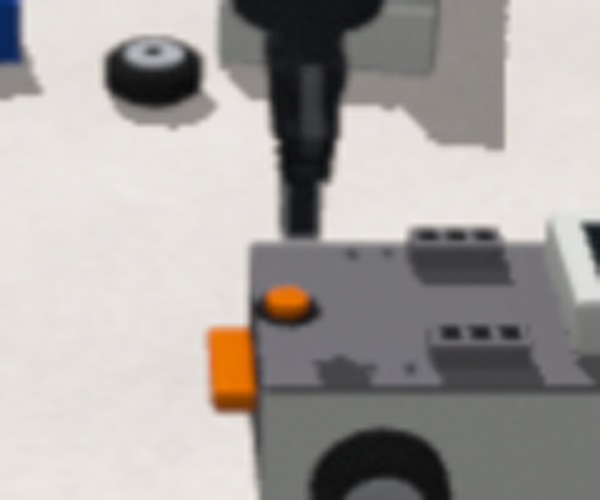

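View pics/top2c.png

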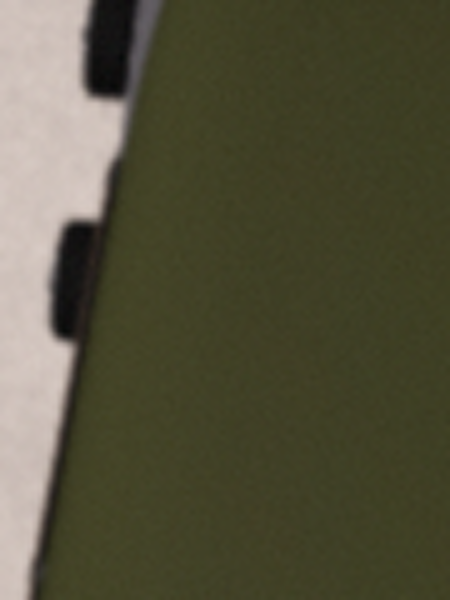

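```bash
python3 -m crank '[[[0.3,0.12,-0.14],0],[[0.3,0,0],0],[[0,0,0],0]]' >/dev/null; python3 d.py 0.656 -0.073 0.130 -0.098
```

```text
clk 4.47 tcp [ 0.6594 -0.0728  0.1434] yaw -5.84 F [ 0.34 -0.59 -0.03] open -0.0002
units [ 0.444 -0.021 -0.119] turn units -0.04
```

```bash
python3 -m crank '[[[0.2,0,-0.15],0],[[0.2,0,-0.03],0],[[0,0,0],0]]' >/dev/null; python3 d.py 0.656 -0.073 0.130 -0.098
```

```text
clk 4.85 tcp [ 0.6539 -0.0721  0.1308] yaw -5.84 F [-1.3  -0.6   0.28] open -0.0001
units [ 0.028 -0.021  0.072] turn units -0.04
```

```bash
for i in 1; do python3 -m crank '[[[0.07,0,0.03],0],[[0.05,0,0],0]]' ; done
```

```text
clock: 5.1
tcp_pos: [0.6553, -0.0723, 0.1273]
tool_rot: [[0.018, 0.102, 0.995], [0.004, 0.995, -0.102], [-1.0, 0.005, 0.018]]
ft_force: [-0.4, -0.4, 0.7]
opening: -0.0001
```

```bash
python3 -m crank '[[[0.05,0,0],0],[[0.05,0,0],0]]'; python3 -m crank '[[[0.05,0,0],0],[[0.05,0,0],0]]'
```

```text
clock: 5.35
tcp_pos: [0.6556, -0.0724, 0.1242]
tool_rot: [[0.019, 0.102, 0.995], [0.003, 0.995, -0.102], [-1.0, 0.005, 0.018]]
ft_force: [0.1, 0.2, 0.0]
opening: 0.0002
clock: 5.6
tcp_pos: [0.6557, -0.0724, 0.121]
tool_rot: [[0.019, 0.102, 0.995], [0.003, 0.995, -0.102], [-1.0, 0.005, 0.018]]
ft_force: [0.4, -1.1, -0.3]
opening: -0.0004
```

```bash
python3 -m crank '[[[0.05,0,0],0],[[0.05,0,0],0]]'|grep -v rot; python3 -m crank '[[[0.04,0,0],0]]'|grep -v rot; python3 -m crank '[[[0.04,0,0],0]]'|grep -v rot
```

```text
clock: 5.85
tcp_pos: [0.6558, -0.0724, 0.1179]
ft_force: [-0.4, -0.4, 2.8]
opening: 0.0003
clock: 5.98
tcp_pos: [0.6557, -0.0724, 0.117]
ft_force: [-0.9, -0.3, 2.8]
opening: -0.0003
clock: 6.1
tcp_pos: [0.6558, -0.0723, 0.1159]
ft_force: [-1.4, -0.2, 1.0]
opening: 0.0003
```

```bash
python3 -m crank '[[[0.03,0,0],0]]'|grep -v rot; python3 -m crank '[[[0.03,0,0],0]]'|grep -v rot
```

```text
clock: 6.22
tcp_pos: [0.6559, -0.0723, 0.115]
ft_force: [-2.0, 0.0, 4.8]
opening: -0.0001
clock: 6.35
tcp_pos: [0.6559, -0.0724, 0.1147]
ft_force: [-2.2, 0.3, 5.2]
opening: 0.0002
```

Run:
```python
from h import *
P=shots("3"); cv2.imwrite("pics/side3c.png",cv2.resize(P["side"]["color"][150:240,230:380],None,fx=5,fy=5,interpolation=cv2.INTER_CUBIC)); s=read_state(); print(s["ft_force"],s["tcp_pos"])
```

```text
[-1.00994373  1.39056656  5.0105855 ] [ 0.65588807 -0.07235919  0.11472047]
```

View pics/side3c.png

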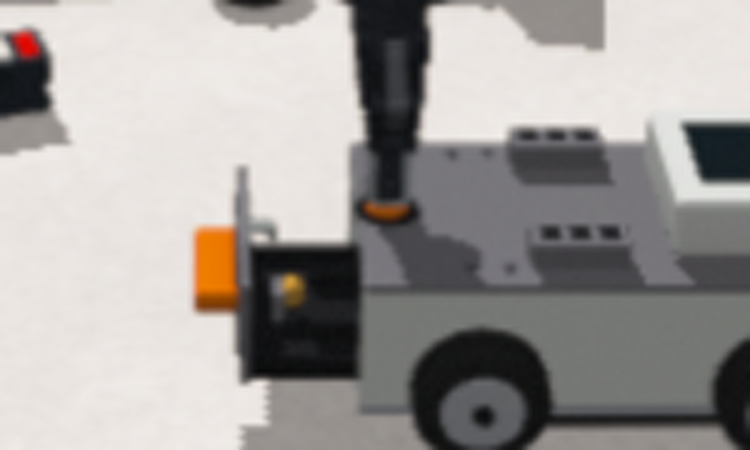

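The picture catches the drawer on its way out: grip at crop (215,268), first brass contact at (290,290). The button has released it, so I'll hold and then lift.

```bash
python3 -m crank '[[[0,0,0],0],[[0,0,0],0],[[0,0,0],0],[[-0.2,0,0],0],[[-0.5,0,0],0],[[-1,0,0],0],[[-1,0,0],0],[[-1,0,0],0]]' -1 ; python3 d.py 0.4075 -0.27 0.16 -0.085
```

```text
clock: 7.45
tcp_pos: [0.6522, -0.0727, 0.2285]
tool_rot: [[0.015, 0.102, 0.995], [0.004, 0.995, -0.102], [-1.0, 0.005, 0.015]]
ft_force: [0.7, -0.6, -0.5]
opening: 0.0853
clk 7.45 tcp [ 0.6522 -0.0727  0.2285] yaw -5.85 F [ 0.72 -0.6  -0.55] open 0.0853
units [ 2.132 -7.386 -7.477] turn units -0.2
```

```bash
python3 -m crank '[[[0,-1,-1],-0.2],[[0,-1,-1],0],[[0,-1,-1],0],[[0,-1,-1],0],[[0,-1,-1],0],[[0,-1,-1],0],[[0,-1,-1],0],[[0,0,0],0]]' >/dev/null; python3 d.py 0.4075 -0.27 0.1 -0.085;  python3 - <<'E'
from h import *
import pickle
P=shots("4"); s=read_state(); print(s["clock"])
M={}
for n in P:
    for t in["charged_pack","drawer_grip","pocket","contacts","battery_drawer"]:
        for d in cut_out(P[n],t)[:1]:
            print(n,t,d["conf"],d["extent"]); M[n,t]=d["pixels"]
pickle.dump((P,M),open("b.pkl","wb"))
cv2.imwrite("pics/side4c.png",cv2.resize(P["side"]["color"][150:300,170:370],None,fx=4,fy=4,interpolation=cv2.INTER_CUBIC))
cv2.imwrite("pics/top4c.png",cv2.resize(P["top"]["color"][120:270,200:350],None,fx=4,fy=4,interpolation=cv2.INTER_CUBIC))
E
```

```text
clk 8.45 tcp [ 0.4232 -0.271   0.2354] yaw -4.76 F [ 0.38 -0.08  0.14] open 0.0852
units [ 4.494 -0.006 -0.68 ] turn units 0.02
8.55
side charged_pack 0.66 [192.1, 262.4, 39.1, 25.7]
side drawer_grip 0.73 [243.6, 183.7, 58.9, 43.4]
side pocket 0.62 [242.9, 185.5, 61.1, 38.5]
side contacts 0.64 [242.6, 184.4, 59.0, 43.9]
side battery_drawer 0.72 [243.9, 188.7, 58.9, 38.7]
top charged_pack 0.62 [320.3, 215.2, 20.3, 31.9]
top drawer_grip 0.84 [238.1, 146.3, 42.4, 55.2]
top pocket 0.87 [237.7, 144.3, 45.9, 57.4]
top contacts 0.68 [236.1, 147.8, 47.5, 54.0]
top battery_drawer 0.88 [232.6, 140.7, 52.4, 58.9]
```

View pics/side4c.png

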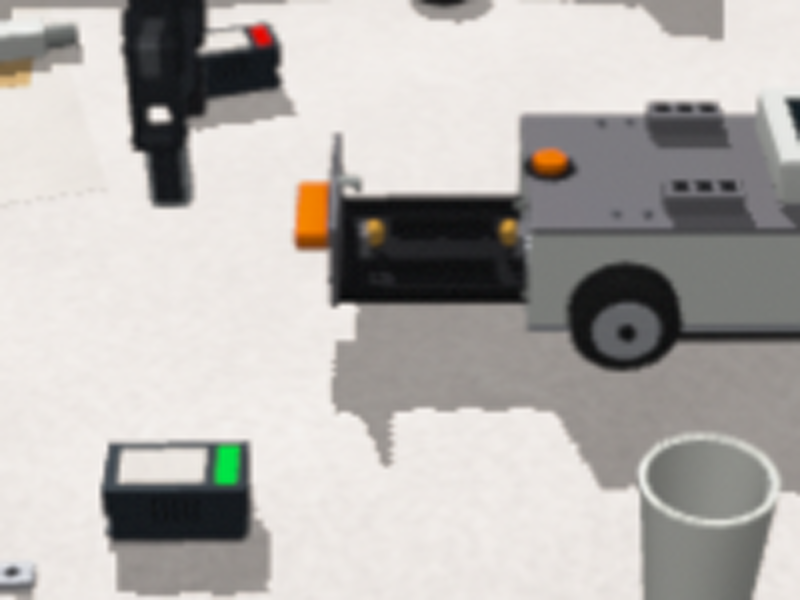

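View pics/top4c.png

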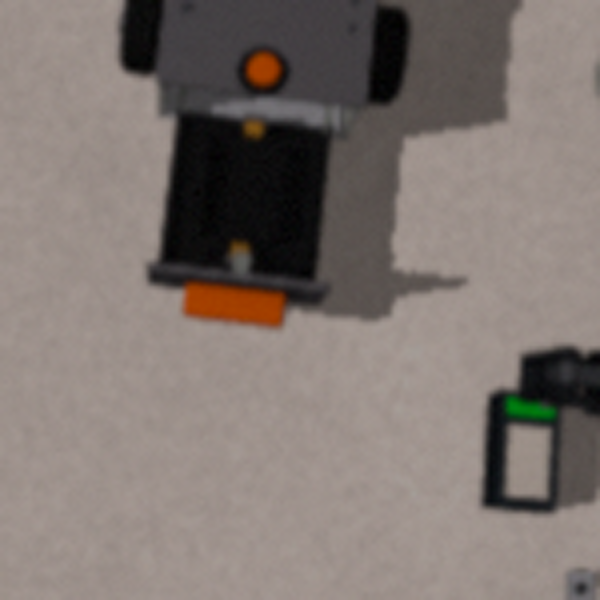

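```bash
cat > f2.py <<'E'
from h import *
import pickle
P,M=pickle.load(open("b.pkl","rb")); P0,M0=pickle.load(open("a.pkl","rb"))
win=dict(side=(239,192,253,215),top=(242,188,275,204))
led=box(-.152,-.128,-.035,.035,.066,.080)
V=[]
for n in P:
    x0,y0,x1,y1=win[n]; V.append((P[n],win[n],orange(P[n])[y0:y1,x0:x1]))
for v in(V,V[:1],V[1:]):
    q,c=fit(v,led,[.64,-.071,-.098],[.006,.006,.05]); print("rover(ledge out)",q.round(4),c, "pocket",place(np.array([[-.054,0,.045]]),*q).round(4))
# contacts: orange blobs
B=dict(side=[(260,203,268,214),(292,203,302,214)],top=[(256,179,265,184),(259,148,269,156)])
C=[]
for k in range(2):
    c={}
    for n in P:
        x0,y0,x1,y1=B[n][k]; m=orange(P[n])[y0:y1,x0:x1]; m=np.where(m>.35,m,0); yy,xx=np.mgrid[y0:y1,x0:x1]
        c[n]=np.array([(m*xx).sum(),(m*yy).sum()])/m.sum()
    X,e=tri(P["side"],c["side"],P["top"],c["top"]); print("contact",k,c,X.round(4),e.round(4)); C.append(X)
print("mid",(C[0]+C[1])/2,"yaw",np.arctan2(*(C[1]-C[0])[1::-1]))
# pack, dark/green/label fill mask: side from new, top from old
def dark(p,w,thr):
    x0,y0,x1,y1=w; c=p["color"][y0:y1,x0:x1].astype(np.float32); g=c.max(2)
    m=(cv2.resize(g,None,fx=8,fy=8,interpolation=cv2.INTER_CUBIC)<thr).astype(np.uint8)
    m=cv2.morphologyEx(m,cv2.MORPH_OPEN,np.ones((7,7),np.uint8))
    cn,_=cv2.findContours(m,cv2.RETR_EXTERNAL,cv2.CHAIN_APPROX_NONE); k=max(cn,key=cv2.contourArea)
    o=np.zeros_like(m); cv2.fillPoly(o,[k],1); return cv2.GaussianBlur(cv2.resize(o.astype(np.float32),(x1-x0,y1-y0),interpolation=cv2.INTER_AREA),(3,3),.6)
pk=box(-.042,.042,-.022,.022,0,.04)
ws=(185,250,242,295); wt=(312,208,350,258)
vs=(P["side"],ws,dark(P["side"],ws,100)); vt=(P0["top"],wt,dark(P0["top"],wt,52))
for v in([vs,vt],[vs],[vt]): print("pack",fit(v,pk,[.408,-.27,-.08],[.006,.006,.05]))
E
python3 f2.py
```

```text
rover(ledge out) [ 0.6403 -0.0702 -0.0903] 21.451454162597656 pocket [[ 0.5865 -0.0654  0.045 ]]
rover(ledge out) [ 0.6421 -0.0708 -0.0938] 16.076702117919922 pocket [[ 0.5883 -0.0657  0.045 ]]
rover(ledge out) [ 0.64   -0.0709 -0.0938] 3.450838088989258 pocket [[ 0.5862 -0.0658  0.045 ]]
contact 0 {'side': array([263.67515925, 207.36520961]), 'top': array([259.25622179, 180.98736044])} [ 0.5433 -0.0611  0.0596] 0.0005
contact 1 {'side': array([296.30242791, 207.35368096]), 'top': array([262.99271619, 152.14016651])} [ 0.629  -0.0704  0.0596] 0.0023
mid [ 0.5861637  -0.06572385  0.05961717] yaw -0.10779086723265513
pack (array([ 0.40718333, -0.27042681, -0.05008714]), np.float64(380.80938720703125))
pack (array([ 0.4086678 , -0.27347972,  0.00747388]), np.float64(296.2859191894531))
pack (array([ 0.40560315, -0.26936132, -0.07540635]), np.float64(63.415061950683594))
```

Run:
```python
from h import *
import pickle
P,M=pickle.load(open("b.pkl","rb")); P0,M0=pickle.load(open("a.pkl","rb"))
pk=box(-.042,.042,-.022,.022,0,.04)
def ov(p,w,q,f):
    x0,y0,x1,y1=w; im=cv2.resize(p["color"][y0:y1,x0:x1],None,fx=f,fy=f,interpolation=cv2.INTER_CUBIC)
    uv=((project(p,place(pk,*q))+.5-[x0,y0])*f-.5)
    for i in range(8):
        for j in(1,2,4):
            if not i&j: cv2.line(im,tuple(uv[i].round().astype(int)),tuple(uv[i|j].round().astype(int)),(0,255,255),1)
    return im
q=(.4075,-.270,-.08)
a=ov(P["side"],(185,252,240,294),q,7); b=ov(P0["top"],(312,208,350,258),q,8)
h=max(a.shape[0],b.shape[0]); 
cv2.imwrite("pics/ov1.png",np.hstack([cv2.copyMakeBorder(x,0,h-x.shape[0],0,0,0) for x in(a,b)]))
```

```text
(no output)
```

View pics/ov1.png

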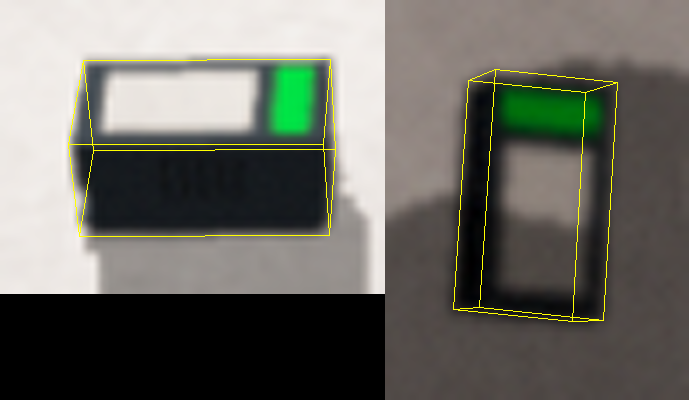

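```bash
python3 -m crank '[[[1,0,-0.3],0],[[1,0,-0.2],0],[[1,0,0],0],[[1,0,0],0],[[1,0,0],0],[[0,0,0],0]]' | grep rot; python3 d.py 0.407 -0.27 0.013 -0.078
```

```text
tool_rot: [[0.036, 0.077, 0.996], [-0.005, 0.997, -0.077], [-0.999, -0.002, 0.037]]
clk 9.8 tcp [ 0.4172 -0.2688  0.0806] yaw -4.4 F [-0.3   0.13  0.45] open 0.0853
units [ 2.24  -0.061 -0.418] turn units 0.01
```

```bash
python3 -m crank '[[[0.8,-0.06,-0.42],0],[[0.8,0,0],0],[[0.4,0,0],0],[[0,0,0],0]]' | grep rot; python3 d.py 0.407 -0.27 0.013 -0.078
```

```text
tool_rot: [[0.043, 0.076, 0.996], [-0.009, 0.997, -0.076], [-0.999, -0.006, 0.044]]
clk 10.3 tcp [ 0.4107 -0.2726  0.0235] yaw -4.38 F [ 0.64 -0.06 -0.45] open 0.0855
units [ 0.344  0.08  -0.143] turn units 0.02
```

```bash
python3 -m crank '[[[0.2,0.08,-0.18],0],[[0.15,0,0],0],[[0,0,0],0]]' | grep rot; python3 d.py 0.407 -0.27 0.013 -0.078
```

```text
tool_rot: [[0.046, 0.076, 0.996], [-0.011, 0.997, -0.076], [-0.999, -0.008, 0.047]]
clk 10.68 tcp [ 0.4072 -0.2707  0.0143] yaw -4.36 F [ 0.22 -0.63 -0.01] open 0.0855
units [ 0.041  0.023 -0.012] turn units 0.02
```

```bash
python3 -m crank '[[[0.03,0,0],0],[[0,0,0],0],[[0,0,0],0],[[0,0,0],0],[[0,0,0],0],[[0,0,0],0]]' 1 80; python3 d.py 0.407 -0.27 0.013 -0.078
python3 - <<'E'
from h import *
P=shots("5")
cv2.imwrite("pics/side5c.png",cv2.resize(P["side"]["color"][220:300,150:270],None,fx=6,fy=6,interpolation=cv2.INTER_CUBIC))
E
```

```text
clock: 11.42
tcp_pos: [0.408, -0.2711, 0.0142]
tool_rot: [[0.048, 0.076, 0.996], [-0.012, 0.997, -0.076], [-0.999, -0.009, 0.048]]
ft_force: [-0.3, 0.1, 1.4]
opening: 0.0425
clk 11.43 tcp [ 0.408  -0.2711  0.0142] yaw -4.36 F [-0.25  0.05  1.41] open 0.0425
units [ 0.037  0.036 -0.04 ] turn units 0.02
```

View pics/side5c.png

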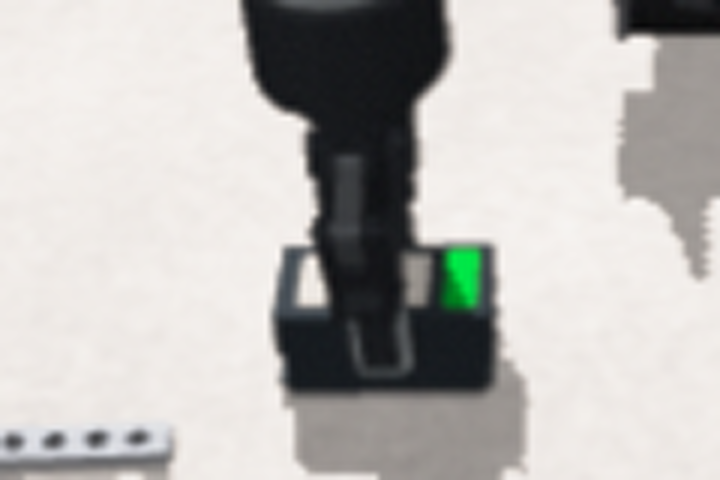

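```bash
python3 -m crank '[[[0,0,0],0],[[0,0,0],0],[[0,0,0],0],[[0,0,0],0]]' -1 80|grep open; python3 -m crank '[[[-0.12,-0.02,0],0],[[-0.05,0,0],0],[[0,0,0],0]]'|grep pos;python3 d.py 0.408 -0.27 0.0195 -0.078
```

```text
opening: 0.0853
tcp_pos: [0.4078, -0.2718, 0.0196]
clk 12.4 tcp [ 0.4078 -0.2718  0.0196] yaw -4.37 F [-0.36 -0.78  0.67] open 0.0856
units [0.003 0.06  0.003] turn units 0.02
```

```bash
python3 -m crank '[[[0,0.03,0],0],[[0,0,0],0],[[0,0,0],0],[[0,0,0],0],[[0,0,0],0],[[0,0,0],0]]' 1 90;  python3 - <<'E'
from h import *
import pickle
P=shots("6")
pickle.dump(P,open("c.pkl","wb"))
p=P["side"]; x0,y0,x1,y1=150,220,270,300; f=6
im=cv2.resize(p["color"][y0:y1,x0:x1],None,fx=f,fy=f,interpolation=cv2.INTER_CUBIC)
pk=box(-.042,.042,-.022,.022,0,.04)
uv=((project(p,place(pk,.4072,-.2705,-.077))+.5-[x0,y0])*f-.5)
for i in range(8):
    for j in(1,2,4):
        if not i&j: cv2.line(im,tuple(uv[i].round().astype(int)),tuple(uv[i|j].round().astype(int)),(0,255,255),1)
cv2.imwrite("pics/side6c.png",im)
E
```

```text
clock: 13.15
tcp_pos: [0.408, -0.271, 0.0201]
tool_rot: [[0.048, 0.076, 0.996], [-0.013, 0.997, -0.076], [-0.999, -0.009, 0.049]]
ft_force: [0.3, -0.0, 1.2]
opening: 0.0422
```

View pics/side6c.png

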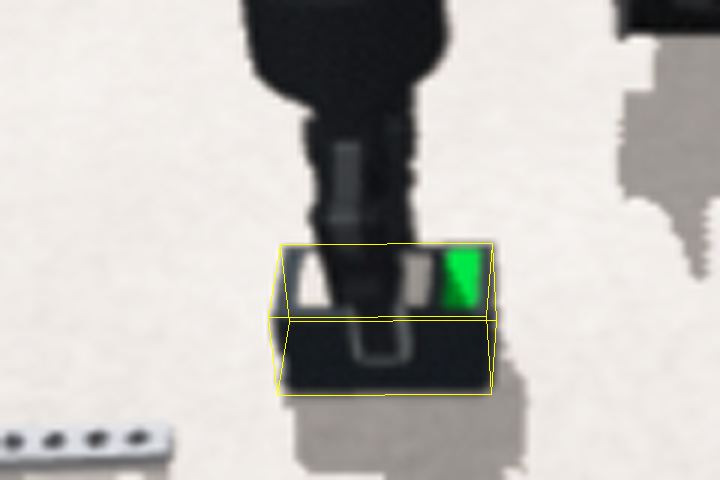

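```bash
python3 -m crank '[[[-0.3,0,0],0],[[-0.7,0,0],0],[[-0.9,0,0],0],[[-0.9,0,0],0],[[-0.9,0,0],0],[[-0.9,0,0],0],[[-0.5,0,0],0],[[0,0,0],0]]'; python3 d.py 0.587 -0.066 0.16 -0.097
```

```text
clock: 14.25
tcp_pos: [0.397, -0.2666, 0.1773]
tool_rot: [[0.041, 0.076, 0.996], [-0.008, 0.997, -0.076], [-0.999, -0.005, 0.042]]
ft_force: [0.1, -0.2, -2.3]
opening: 0.0422
clk 14.25 tcp [ 0.397  -0.2666  0.1773] yaw -4.36 F [ 0.06 -0.24 -2.32] open 0.0422
units [0.783 7.152 5.779] turn units 0.24
```

```bash
python3 -m crank '[[[0,0.6,0.5],0.24],[[0,0.9,0.7],0],[[0,0.9,0.7],0],[[0,0.9,0.7],0],[[0,0.9,0.7],0],[[0,0.9,0.7],0],[[0,0.9,0.7],0],[[0,0.6,0.5],0],[[0,0.3,0.3],0],[[0,0,0],0],[[0,0,0],0]]'; python3 d.py 0.587 -0.066 0.13 -0.097
```

```text
clock: 15.62
tcp_pos: [0.5787, -0.07, 0.1722]
tool_rot: [[0.022, 0.101, 0.995], [-0.006, 0.995, -0.101], [-1.0, -0.003, 0.022]]
ft_force: [-0.4, -0.2, -2.5]
opening: 0.0419
clk 15.62 tcp [ 0.5787 -0.07    0.1722] yaw -5.81 F [-0.44 -0.25 -2.51] open 0.0419
units [1.41  0.167 0.231] turn units -0.05
```

```bash
cat > pk.py <<'E'
from d import *
import sys
Rg=np.array([[0.048,0.076,0.996],[-0.013,0.997,-0.076],[-0.999,-0.009,0.049]]); Rg=np.linalg.svd(Rg); Rg=Rg[0]@Rg[2]
pg=np.array([.408,-.271,.0201]); a=-.077
Rp=np.array([[np.cos(a),-np.sin(a),0],[np.sin(a),np.cos(a),0],[0,0,1]])
rel=Rg.T@(np.array([.4072,-.2705,0])-pg); Rr=Rg.T@Rp
def packpose():
    s=read_state(); R=s["tool_rot"]; return s["tcp_pos"]+R@rel, R@Rr, R, s
if __name__=="__main__":
    t=[float(x) for x in sys.argv[1:4]]
    p,Q,R,s=packpose()
    print("clk",round(s["clock"],2),"pack bottom",p.round(4),"yaw",np.arctan2(Q[1,0],Q[0,0]).round(4),"pitch(x up)",Q[2,0].round(4),"roll",Q[2,1].round(4),"F",s["ft_force"].round(2),"tcp",s["tcp_pos"].round(4),"open",round(s["opening"],4))
    print("units",(R.T@(np.array(t)-p)/.03).round(3))
E
python3 pk.py 0.5864 -0.0657 0.11
```

```text
clk 15.62 pack bottom [ 0.5774 -0.0694  0.1521] yaw -0.1021 pitch(x up) -0.0266 roll 0.0058 F [-0.44 -0.25 -2.51] tcp [ 0.5787 -0.07    0.1722] open 0.0419
units [1.408 0.156 0.256]
```

```bash
python3 -m crank '[[[0.5,0.15,0.25],0],[[0.5,0,0],0],[[0.3,0,0],0],[[0,0,0],0]]' >/dev/null; python3 pk.py 0.5864 -0.0657 0.065
python3 - <<'E'
from pk import *
import pickle
P=shots("7"); p,Q,R,s=packpose()
pk=box(-.042,.042,-.022,.022,0,.04)@Q.T+p
p=P["side"]; x0,y0,x1,y1=230,140,360,235; f=6
im=cv2.resize(p["color"][y0:y1,x0:x1],None,fx=f,fy=f,interpolation=cv2.INTER_CUBIC)
def wire(b,c):
    uv=((project(p,b)+.5-[x0,y0])*f-.5)
    for i in range(8):
        for j in(1,2,4):
            if not i&j: cv2.line(im,tuple(uv[i].round().astype(int)),tuple(uv[i|j].round().astype(int)),c,1)
wire(pk,(0,255,255)); wire(place(box(-.098,-.010,-.024,.024,.045,.058),.6402,-.0710,-.097),(255,255,0))
cv2.imwrite("pics/side7c.png",im)
E
```

```text
clk 16.12 pack bottom [ 0.5845 -0.0674  0.1097] yaw -0.1049 pitch(x up) -0.0291 roll 0.0053 F [-0.43  0.73 -1.88] tcp [ 0.5859 -0.0681  0.1297] open 0.0422
units [1.489 0.067 0.027]
```

View pics/side7c.png

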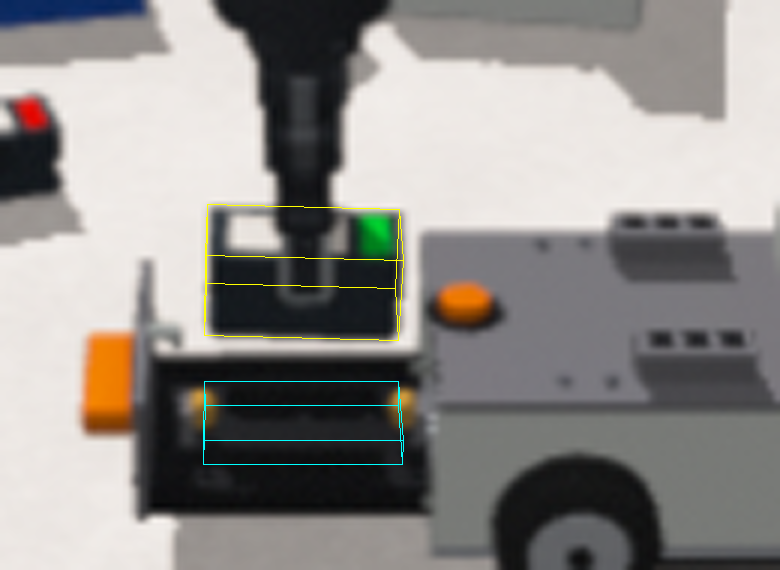

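View pics/top7.png

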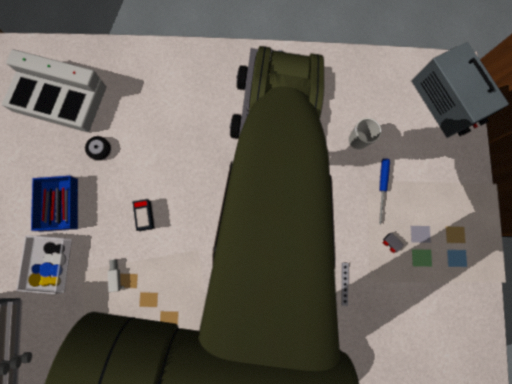

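```bash
python3 -m crank '[[[0.4,0.06,0.03],0],[[0.4,0,0],0],[[0.4,0,0],0],[[0,0,0],0]]' >/dev/null; python3 pk.py 0.5864 -0.0657 0.060
```

```text
clk 16.73 pack bottom [ 0.5877 -0.0657  0.0728] yaw -0.1047 pitch(x up) -0.0262 roll 0.0053 F [ 0.91 -0.33 -3.11] tcp [ 0.589  -0.0664  0.0929] open 0.0421
units [ 0.425 -0.001 -0.053]
```

```bash
python3 -m crank '[[[0.1,0,-0.08],-0.08],[[0.1,0,0],0],[[0.05,0,0],0],[[0,0,0],0]]' >/dev/null; python3 pk.py 0.5864 -0.0657 0.060
cat > snap.py <<'E'
from pk import *
import sys
tag=sys.argv[1]
P=shots(tag); p,Q,R,s=packpose()
pk=box(-.042,.042,-.022,.022,0,.04)@Q.T+p
p=P["side"]; x0,y0,x1,y1=230,140,360,235; f=6
im=cv2.resize(p["color"][y0:y1,x0:x1],None,fx=f,fy=f,interpolation=cv2.INTER_CUBIC)
def wire(b,c):
    uv=((project(p,b)+.5-[x0,y0])*f-.5)
    for i in range(8):
        for j in(1,2,4):
            if not i&j: cv2.line(im,tuple(uv[i].round().astype(int)),tuple(uv[i|j].round().astype(int)),c,1)
if len(sys.argv)<3: wire(pk,(0,255,255)); wire(place(box(-.098,-.010,-.024,.024,.045,.058),.6402,-.0710,-.097),(255,255,0))
cv2.imwrite(f"pics/side{tag}c.png",im)
E
python3 snap.py 8
```

```text
clk 17.23 pack bottom [ 0.5859 -0.0656  0.0653] yaw -0.0972 pitch(x up) -0.025 roll 0.0051 F [-0.    0.03 -2.69] tcp [ 0.5871 -0.0663  0.0854] open 0.0421
units [0.178 0.    0.014]
```

View pics/side8c.png

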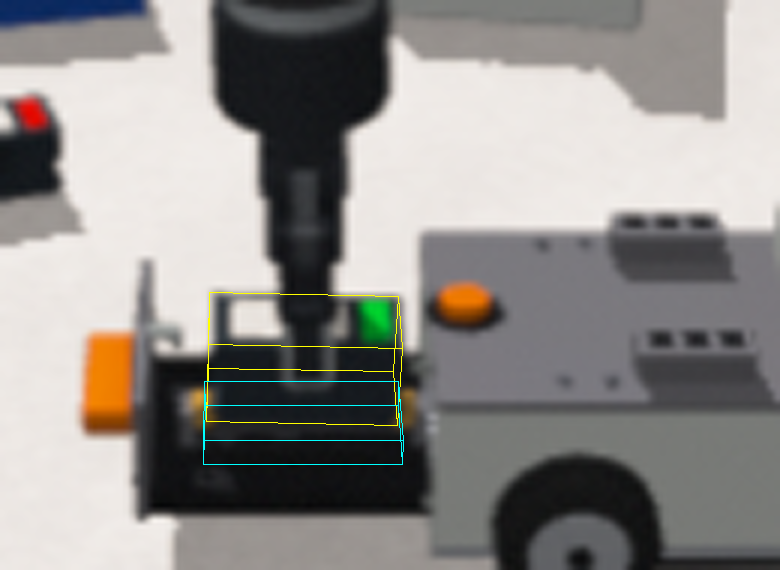

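Pack sits centred: equal slivers of both brass contacts show, at crop x≈200 and x≈407. I'll lower in small steps.

```bash
python3 -m crank '[[[0.08,0,0],0],[[0.08,0,0],0]]' >/dev/null; python3 pk.py 0.5864 -0.0657 0.045;  python3 -m crank '[[[0.08,0,0],0],[[0.08,0,0],0]]' >/dev/null; python3 pk.py 0.5864 -0.0657 0.045
```

```text
clk 17.57 pack bottom [ 0.5865 -0.0657  0.0611] yaw -0.0973 pitch(x up) -0.0238 roll 0.0051 F [-2.29  0.43  2.22] tcp [ 0.5877 -0.0664  0.0812] open 0.0424
units [ 0.536  0.003 -0.016]
clk 17.82 pack bottom [ 0.587  -0.0658  0.0578] yaw -0.0973 pitch(x up) -0.0222 roll 0.005 F [-2.96  0.91  6.95] tcp [ 0.5882 -0.0665  0.0779] open 0.0421
units [ 0.426  0.003 -0.031]
```

```bash
python3 -m crank '[[[0.1,0,-0.03],0],[[0.1,0,-0.02],0]]' >/dev/null; python3 pk.py 0.5864 -0.0657 0.045;  python3 -m crank '[[[0.1,0,-0.01],0],[[0.1,0,0],0]]' >/dev/null; python3 pk.py 0.5864 -0.0657 0.045
```

```text
clk 18.07 pack bottom [ 0.5869 -0.0659  0.0539] yaw -0.0972 pitch(x up) -0.0187 roll 0.0049 F [-1.28  0.07  2.53] tcp [ 0.588  -0.0665  0.0739] open 0.0421
units [ 0.295  0.005 -0.026]
clk 18.32 pack bottom [ 0.5865 -0.0658  0.0475] yaw -0.0973 pitch(x up) -0.0189 roll 0.005 F [-0.61 -0.43 -3.29] tcp [ 0.5877 -0.0665  0.0676] open 0.0418
units [ 0.083  0.005 -0.006]
```

```bash
python3 -m crank '[[[0.07,0,0],0],[[0.05,0,0],0]]' >/dev/null; python3 pk.py 0.5864 -0.0657 0.045; python3 -m crank '[[[0.1,0,0],0]]' >/dev/null; python3 pk.py 0.5864 -0.0657 0.045;python3 snap.py 9
```

```text
clk 18.57 pack bottom [ 0.5873 -0.0659  0.0449] yaw -0.0972 pitch(x up) -0.0174 roll 0.0048 F [-3.74  1.08 14.17] tcp [ 0.5884 -0.0665  0.065 ] open 0.0422
units [-0.005  0.003 -0.03 ]
clk 18.7 pack bottom [ 0.59   -0.0662  0.0447] yaw -0.0972 pitch(x up) -0.0117 roll 0.0047 F [-3.85  1.72 20.11] tcp [ 0.591  -0.0668  0.0648] open 0.0425
units [-0.014  0.005 -0.12 ]
```

View pics/side9c.png

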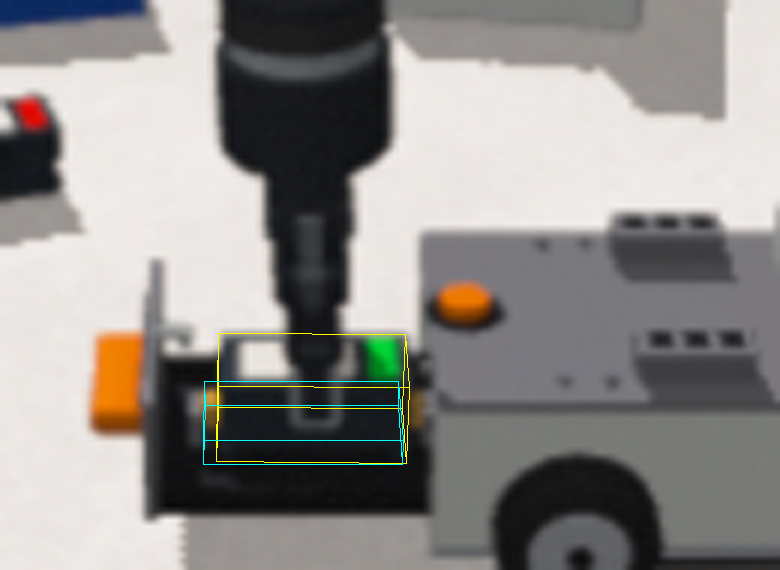

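```bash
python3 -m crank '[[[-0.05,0,-0.03],0],[[0,0,0],0]]' >/dev/null; python3 pk.py 0.5864 -0.0657 0.045; python3 -m crank '[[[0,0,0],0],[[0,0,0],0],[[0,0,0],0]]' -0.35 ; python3 snap.py 10
```

```text
clk 19.05 pack bottom [ 0.5872 -0.0659  0.0455] yaw -0.0971 pitch(x up) -0.0148 roll 0.0046 F [-1.92 -0.18 -0.34] tcp [ 0.5883 -0.0665  0.0656] open 0.042
units [ 0.015  0.003 -0.028]
clock: 19.42
tcp_pos: [0.5905, -0.0668, 0.0655]
tool_rot: [[0.037, 0.096, 0.995], [-0.008, 0.995, -0.096], [-0.999, -0.004, 0.038]]
ft_force: [-0.6, -0.7, 0.2]
opening: 0.0576
```

View pics/side10c.png

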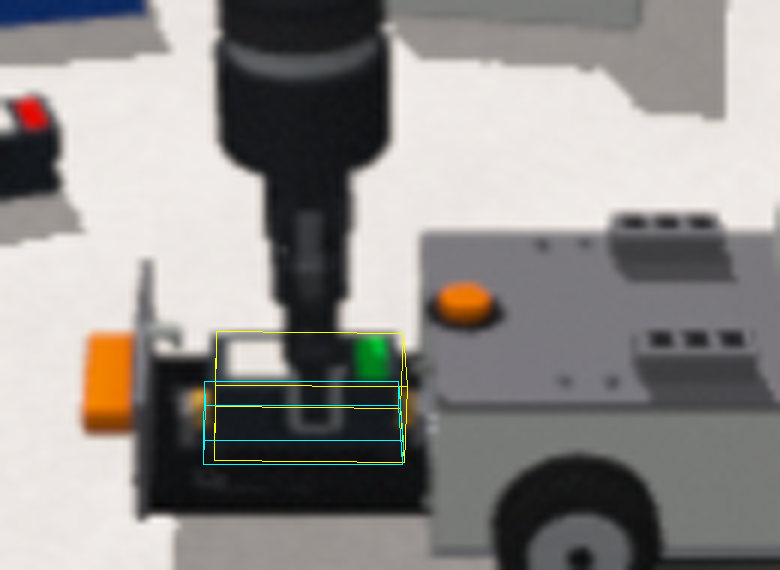

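```bash
python3 -m crank '[[[-0.3,0,0],0],[[-0.6,0,0],0],[[-0.6,0,0],0],[[0,0,0],0]]'|grep -A9 pos; python3 -m crank '[[[0,0,0],0],[[0,0,0],0],[[0,0,0],0],[[0,0,0],0]]' 1 40|grep open;  python3 d.py 0.585 -0.0657 0.095 -0.097;python3 snap.py 11 x
```

```text
tcp_pos: [0.5895, -0.0665, 0.1134]
tool_rot: [[0.039, 0.096, 0.995], [-0.008, 0.995, -0.096], [-0.999, -0.004, 0.039]]
ft_force: [-0.4, 0.9, -0.5]
opening: 0.058
opening: -0.0
clk 20.52 tcp [ 0.5883 -0.0663  0.1116] yaw -5.53 F [-0.19  0.17  0.02] open -0.0
units [ 0.549  0.012 -0.13 ] turn units 0.01
```

View pics/side11c.png

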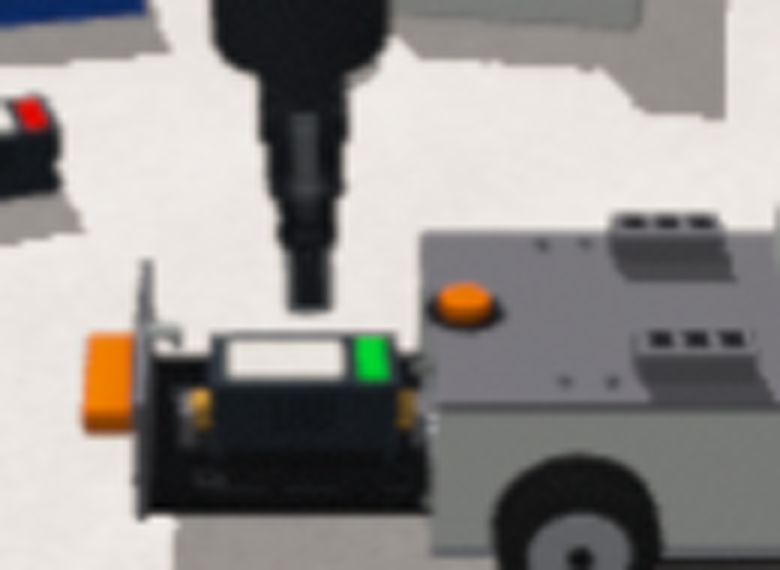

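```bash
python3 -m crank '[[[0.3,0,-0.13],0],[[0.3,0,0],0],[[0.1,0,0],0],[[0,0,0],0]]' >/dev/null;  python3 d.py 0.585 -0.0657 0.085 ; python3 -m crank '[[[0.07,0,0],0],[[0.05,0,0],0]]' >/dev/null;  python3 d.py 0.585 -0.0657 0.085
```

```text
clk 21.12 tcp [ 0.5843 -0.0661  0.0883] yaw -5.53 F [ 0.35 -0.96  0.38] open -0.0001
units [0.11  0.015 0.02 ] turn units None
clk 21.38 tcp [ 0.5847 -0.0661  0.0851] yaw -5.52 F [-3.23  0.68  8.86] open -0.0
units [0.002 0.014 0.009] turn units None
```

```bash
python3 -m crank '[[[0.07,0,-0.02],0]]' >/dev/null;  python3 d.py 0.585 -0.0657 0.085;python3 -m crank '[[[0.07,0,-0.03],0]]' >/dev/null;  python3 d.py 0.585 -0.0657 0.085; python3 -m crank '[[[-0.4,0,0],0],[[-0.8,0,0],0],[[-0.8,0,0],0],[[-0.8,0,0],0],[[0,0,0],0]]' >/dev/null; python3 d.py 0.585 -0.0657 0.085
```

```text
clk 21.5 tcp [ 0.585  -0.0661  0.0849] yaw -5.52 F [-3.53  1.01 17.39] open 0.0
units [-0.004  0.014 -0.   ] turn units None
clk 21.62 tcp [ 0.5852 -0.0661  0.085 ] yaw -5.52 F [-2.7  -0.29 12.72] open 0.0003
units [-0.     0.014 -0.007] turn units None
clk 22.25 tcp [ 0.5828 -0.0655  0.1741] yaw -5.53 F [ 1.34 -1.05 -0.56] open 0.0002
units [ 2.97   0.015 -0.058] turn units None
```

```bash
python3 -m crank '[[[0,0,-0.7],0],[[0,0,-1],0],[[0,0,-1],0],[[0,0,-1],0],[[0,0,-0.8],0],[[0,0,-0.3],0],[[0,0,0],0]]' >/dev/null; python3 d.py 0.444 -0.052 0.075 -0.097
```

```text
clk 23.12 tcp [ 0.4337 -0.0511  0.1625] yaw -5.52 F [-0.31  0.83  0.18] open -0.0001
units [2.926 0.016 0.229] turn units 0.01
```

```bash
python3 -m crank '[[[0.8,0,0],0],[[0.8,0,0],0],[[0.8,0,0],0],[[0.2,0,0],0],[[0,0,0],0]]' |grep -A4 pos; python3 d.py 0.465 -0.054 0.069 -0.097
```

```text
tcp_pos: [0.445, -0.0526, 0.0835]
tool_rot: [[0.047, 0.096, 0.994], [-0.009, 0.995, -0.096], [-0.999, -0.005, 0.047]]
ft_force: [0.4, -0.9, 0.7]
opening: -0.0001
clk 23.75 tcp [ 0.445  -0.0526  0.0835] yaw -5.52 F [ 0.37 -0.86  0.65] open -0.0001
units [0.513 0.021 0.645] turn units 0.01
```

```bash
python3 -m crank '[[[0.3,0,0.3],0],[[0.2,0,0.3],0],[[0,0,0],0]]' |grep -A4 pos; python3 d.py 0.489 -0.056 0.069 -0.097; python3 snap.py 12 x
```

```text
tcp_pos: [0.4678, -0.0549, 0.0702]
tool_rot: [[0.051, 0.096, 0.994], [-0.01, 0.995, -0.096], [-0.999, -0.005, 0.052]]
ft_force: [-0.1, -0.2, 0.1]
opening: -0.0003
clk 24.12 tcp [ 0.4678 -0.0549  0.0702] yaw -5.52 F [-0.08 -0.16  0.09] open -0.0003
units [0.078 0.033 0.704] turn units 0.01
```

View pics/side12c.png

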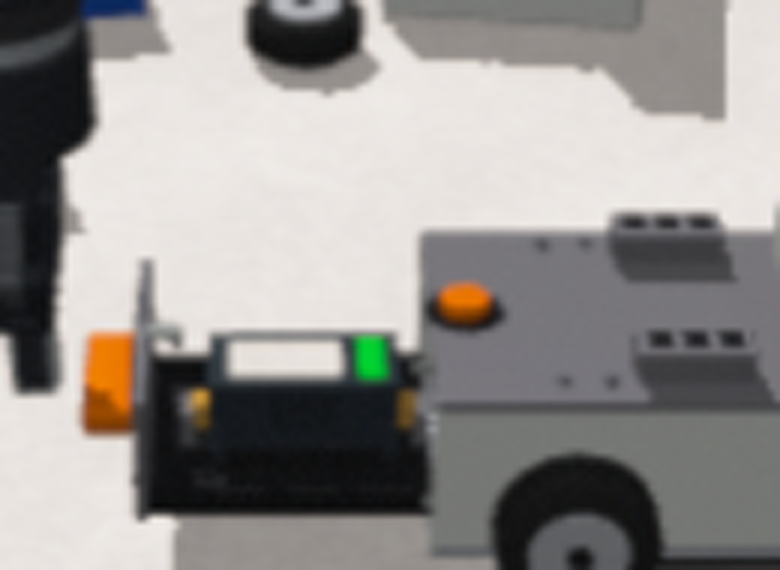

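```bash
python3 -m crank '[[[0.02,0.02,0.2],0],[[0.02,0,0.2],0],[[0.02,0,0.2],0],[[0.02,0,0.3],0],[[0.02,0,0.3],0]]' |grep -A4 pos; python3 d.py 0.605 -0.0676 0.069 -0.097
```

```text
tcp_pos: [0.4983, -0.0572, 0.0685]
tool_rot: [[0.04, 0.096, 0.995], [-0.009, 0.995, -0.096], [-0.999, -0.005, 0.041]]
ft_force: [-4.9, 1.2, 4.1]
opening: -0.0005
clk 24.85 tcp [ 0.4983 -0.0572  0.0685] yaw -5.52 F [-4.9   1.16  4.11] open -0.0005
units [ 1.29e-01 -2.00e-03  3.57e+00] turn units 0.01
```

```bash
python3 -m crank '[[[0,0,0.3],0],[[0.01,0,0.4],0],[[0.01,0,0.4],0],[[0.01,0,0.4],0],[[0.01,0,0.4],0]]' |grep -A4 pos; python3 d.py 0.605 -0.0676 0.069 -0.097
```

```text
tcp_pos: [0.5491, -0.0621, 0.0675]
tool_rot: [[0.024, 0.096, 0.995], [-0.007, 0.995, -0.096], [-1.0, -0.004, 0.024]]
ft_force: [-7.0, 0.3, 4.7]
opening: 0.0
clk 25.48 tcp [ 0.5491 -0.0621  0.0675] yaw -5.52 F [-6.97  0.32  4.67] open 0.0
units [-0.005 -0.005  1.873] turn units 0.01
```

```bash
python3 -m crank '[[[0,0,0.3],0],[[-0.02,0,0.3],0],[[-0.02,0,0.3],0],[[-0.02,0,0.3],0]]' |grep -A4 pos; python3 d.py 0.605 -0.0676 0.069 -0.097; python3 snap.py 13 x
```

```text
tcp_pos: [0.5781, -0.0648, 0.0675]
tool_rot: [[0.006, 0.096, 0.995], [-0.005, 0.995, -0.096], [-1.0, -0.004, 0.007]]
ft_force: [-6.4, -0.2, 4.6]
opening: 0.0001
clk 25.98 tcp [ 0.5781 -0.0648  0.0675] yaw -5.52 F [-6.42 -0.16  4.64] open 0.0001
units [-0.044 -0.006  0.901] turn units 0.01
```

View pics/side13c.png

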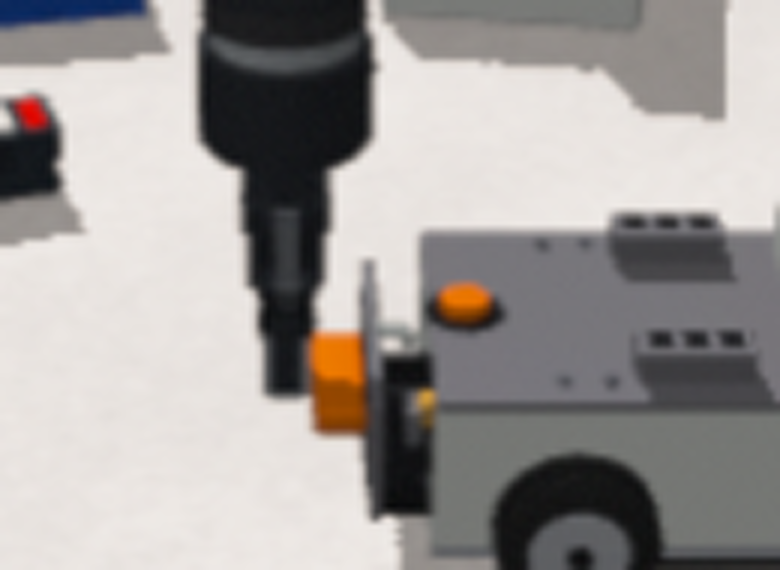

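```bash
python3 -m crank '[[[-0.02,0,0.3],0],[[-0.02,0,0.3],0]]' |grep -A4 pos; python3 -m crank '[[[-0.01,0,0.2],0],[[-0.01,0,0.2],0]]' |grep -A4 pos
```

```text
tcp_pos: [0.5925, -0.0662, 0.0675]
tool_rot: [[-0.002, 0.096, 0.995], [-0.004, 0.995, -0.096], [-1.0, -0.004, -0.001]]
ft_force: [-9.5, 1.2, 5.1]
opening: 0.0004
tcp_pos: [0.5968, -0.0666, 0.067]
tool_rot: [[-0.017, 0.096, 0.995], [-0.003, 0.995, -0.096], [-1.0, -0.004, -0.017]]
ft_force: [-10.2, 1.0, 7.6]
opening: 0.0004
```

```bash
python3 -m crank '[[[-0.01,0,0.2],0]]' |grep -A4 pos; python3 snap.py 14 x
```

```text
tcp_pos: [0.6003, -0.0669, 0.067]
tool_rot: [[-0.022, 0.096, 0.995], [-0.002, 0.995, -0.096], [-1.0, -0.004, -0.022]]
ft_force: [-7.8, 0.3, 7.3]
opening: 0.0002
```

View pics/side14c.png

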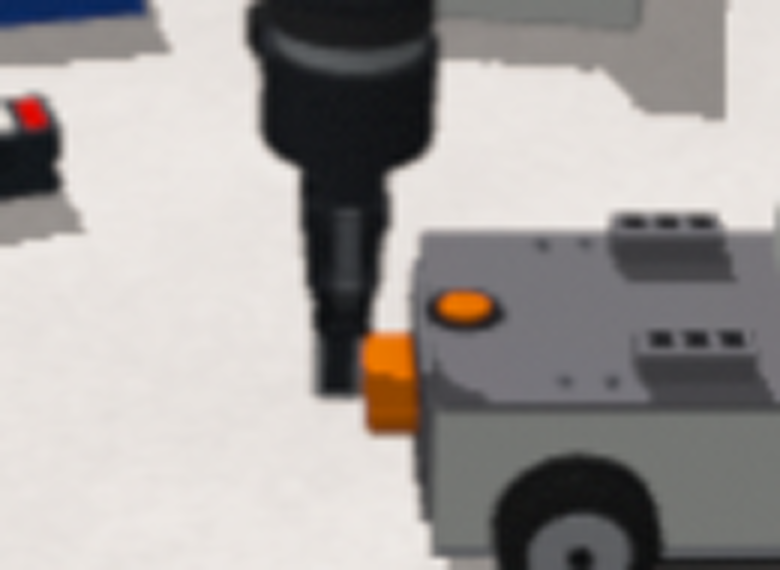

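```bash
python3 -m crank '[[[-0.01,0,0.2],0]]' |grep -A4 pos; python3 -m crank '[[[-0.01,0,0.2],0]]' |grep -A4 pos
```

```text
tcp_pos: [0.6061, -0.0675, 0.0669]
tool_rot: [[-0.023, 0.096, 0.995], [-0.002, 0.995, -0.096], [-1.0, -0.004, -0.023]]
ft_force: [-7.5, 0.4, 5.2]
opening: 0.0002
tcp_pos: [0.6076, -0.0677, 0.0668]
tool_rot: [[-0.032, 0.096, 0.995], [-0.001, 0.995, -0.096], [-0.999, -0.004, -0.032]]
ft_force: [-18.2, 2.2, 15.0]
opening: 0.0
```

```bash
python3 snap.py 15 x; python3 d.py .6 -.067 .067
```

```text
clk 27.15 tcp [ 0.6075 -0.0676  0.0667] yaw -5.52 F [-12.08   0.71   9.28] open 0.0003
units [-0.001 -0.004 -0.253] turn units None
```

View pics/side15c.png

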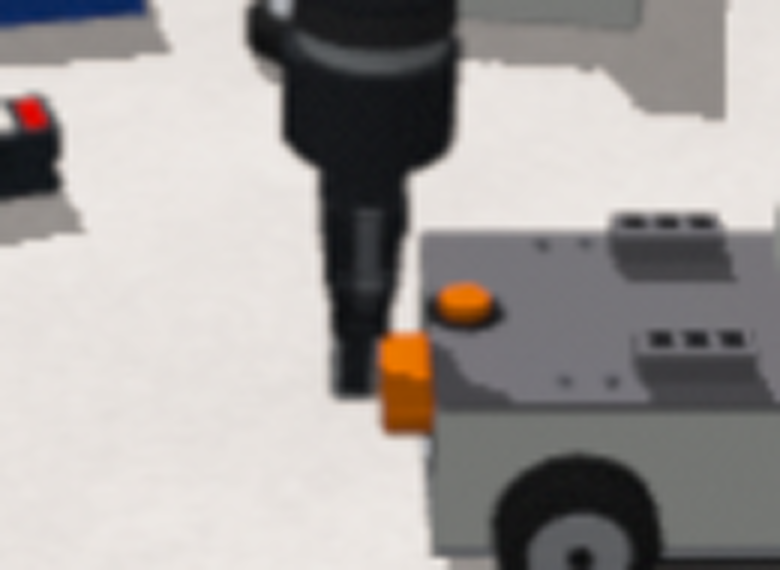

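```bash
python3 -m crank '[[[0,0,-0.2],0],[[0,0,-0.2],0],[[0,0,-0.4],0],[[0,0,-0.5],0],[[0,0,-0.5],0],[[0,0,-0.5],0],[[0,0,0],0]]'|grep -A5 pos; python3 snap.py 16 x
```

```text
tcp_pos: [0.5407, -0.0612, 0.0691]
tool_rot: [[-0.022, 0.096, 0.995], [-0.002, 0.995, -0.096], [-1.0, -0.004, -0.021]]
ft_force: [0.0, -0.5, 0.3]
opening: 0.0001
```

View pics/side16c.png

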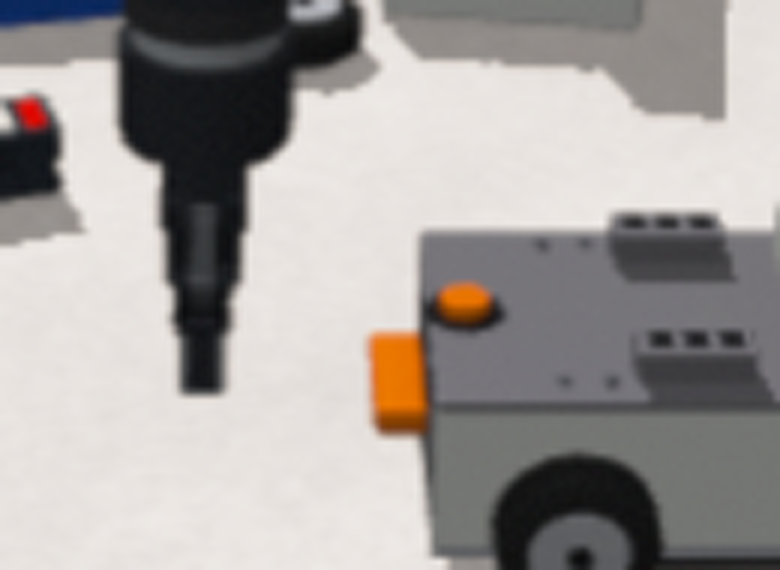

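```bash
python3 -m crank '[[[-0.5,0,-0.5],0],[[-1,0,-0.5],0],[[-1,0,-0.3],0],[[-1,0,0],0],[[-0.5,0,0],0],[[0,0,0],0],[[0,0,0],0],[[0,0,0],0]]'|grep -A5 pos
python3 - <<'E'
from h import *
import pickle
P0,_=pickle.load(open("a.pkl","rb")); P=shots("17")
x0,y0,x1,y1=286,190,303,216
for q in(P0,P):
    m=orange(q["side"])[y0:y1,x0:x1]; m=np.where(m>.35,m,0); print((m.sum(0)@np.arange(x0,x1))/m.sum(),m.sum())
for t in["flat_pack","cup","spare_wheel","screwdriver","gear_motor","strip","eye_sensor"]:
    a=[cut_out(P[n],t)[:1] for n in P]; print(t,[ (d[0]["extent"],round(d[0]["conf"],2)) if d else None for d in a])
print(read_state()["clock"])
E
```

```text
tcp_pos: [0.5114, -0.0578, 0.1929]
tool_rot: [[-0.013, 0.096, 0.995], [-0.003, 0.995, -0.096], [-1.0, -0.004, -0.013]]
ft_force: [-0.0, 0.7, 0.6]
opening: -0.0006
296.22842132007565 146.37201
296.2148334847095 146.01999
flat_pack [([211.6, 154.2, 30.6, 19.6], 0.83), ([136.5, 195.1, 16.7, 35.1], 0.59)]
cup [([328.6, 259.8, 39.7, 50.5], 0.56), ([352.0, 117.0, 28.3, 29.2], 0.67)]
spare_wheel [([271.0, 136.6, 21.8, 14.6], 0.64), ([87.1, 132.9, 23.1, 25.6], 0.76)]
screwdriver [([230.9, 312.0, 92.5, 19.3], 0.58), ([381.1, 158.1, 8.8, 61.3], 0.58)]
gear_motor [([165.1, 156.0, 25.0, 10.2], 0.79), ([105.7, 262.9, 15.1, 30.4], 0.77)]
strip [([124.2, 293.5, 56.2, 7.6], 0.92), ([338.0, 262.7, 9.0, 40.3], 0.76)]
eye_sensor [([189.8, 323.7, 30.6, 28.8], 0.57), ([382.9, 234.5, 19.2, 18.3], 0.48)]
29.925
```

View pics/side17.png

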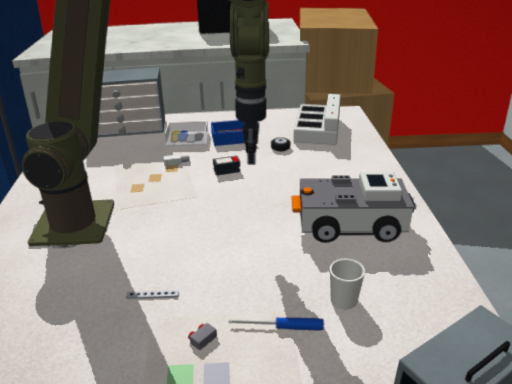

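The grip ledge is back within 0.02 px of where it started, everything else is where it lay, and the arm is clear of the rover.

```bash
python3 -c "
from cell import *
print(hand_in())"
```

```text
the job is handed in; nothing more can be done
None
```

The charged pack is in the rover's drawer, the drawer is latched shut, and I handed the job in at about 30 s of the 61 s allowed.

- **Button:** I pressed it with shut fingers. The highest force I read was about 5 N, and the drawer ran all the way out untouched.
- **Pack:** I gripped the green-lamp pack once, then regripped it about 6 mm higher so the fingers would clear the pocket's fences. It snapped past the contacts and stopped hard on the floor, with about 20 N of upward force at the wrist. That last push also moved the drawer in about 4 mm for a moment, and it sprang back when I eased off.
- **Seating check:** Pressing on the pack's top afterwards met a hard stop at 0.085 m, which is the floor height plus the pack height. The side picture showed it level between the two contacts.
- **Drawer:** I pushed it shut on the grip ledge. At the end I read 18 N along the push and 15 N of vertical force, slightly above the stated 12 to 16 N. The button popped back up, and the drawer stayed shut when I backed off.

**Last checks:**
- The ledge sits within 0.02 px of its starting place in the side picture.
- The networks found every other object in both pictures. The flat pack and cup are where they were at the start by the networks' numbers; I compared the rest only by eye in the side picture.
- The arm is clear and touching nothing.
- The tool tilted by up to about 3 degrees during the moves, which I allowed for.
- My colour-threshold fit of the pack's position was poor, so I discarded it and used the network-mask fit.

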